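# Fit the reel and the D-bore knob on the flower bench's ribbon winder

## Task

Set the empty wooden reel from the bench over the winder's upright spindle until it sits flat on the sprung plate, and let go of it. Then take the grey pointer knob, turn it so that the flat in its hole matches the flat of the D-shaped shaft, push it onto the shaft until it clamps the reel, and press on until the sprung plate is well past half of its 10 mm travel. Finish there, still gripping the knob and pressing it down, for a colleague to tighten its screw; leave the other things on the bench where they are.

Things in the scene. Friction and masses are not known exactly. Their poses are not given: they have to be found in the camera images.
- winder: Ribbon winder, fixed: grey base plate 235 x 120, top 30 above the bench, x -65 to +170; motor housing on it x +85 to +165, 108 wide, top 75. Upright steel spindle: round, 22 across, to height 66 (20 at 68), then the D-shaft. Origin on the bench on the spindle axis, z up; +x points to the housing and is the side of the D-shaft's flat
- shaft_tip (a point): Centre of the D-shaft's top, on the spindle axis, 110 above the bench; axes as the winder's. D-shaft: 20 across, from height 68 to 110 (the top 4 tapered by 2 all round), one flat 4 from the axis facing +x
- platen_top (a point): Centre of the upper face of the winder's sprung round plate (aluminium, 52 across, 6 thick) on which the reel sits; 46 above the bench when up. It sinks as it is pressed
- platen (a joint): How far the sprung plate is pressed down: 0 up, 0.010 m at its stop. Spring: 2 N to start, then 1 N per mm, so some 6 to 8 N of push brings it well past half; weight of plate and reel (about 1.5 N) helps. It stays up under the reel alone
- reel: Empty plywood reel standing on its flange: two flanges 60 across and 10 thick, 38 core between them, 36 high in all, bore 26 right through. Origin at the centre of its underside, z up. About 70 g. Can be gripped across both flanges from above
- knob: Grey plastic pointer knob, 42 high, standing on its round skirt (56 across, 12 high, its top can be pressed on). Above it a grip bar 32 wide along y, flat-sided from x -22 to +13, then tapering to a nose at x +28. Origin at the centre of its underside, z up, x towards the nose. About 80 g. With the reel seated and the plate up, its underside meets the reel 82 above the bench
- knob_hole (a point): Centre of the knob's hole at its upper mouth, 42 above its underside; axes as the knob's. D-shaped hole right through along z: round part 22 across, flat 4.8 from the axis on the nose side (+x). It goes onto the D-shaft only with the knob's x along the winder's x (within some 5 degrees when centred, 12 at most)
- wood_slice: Bystander, not to be moved: round slice of branch wood, 90 across, 14 thick, lying flat. Origin at the centre of its underside
- spacer: Bystander, not to be moved: small wooden ring, 40 across, 24 bore, only 12 high. Origin at the centre of its underside
- core: Bystander, not to be moved: cardboard tube standing up, 48 across, 60 high. Origin at the centre of its underside
- clay_pot: Bystander, not to be moved: empty terracotta pot, 94 across, 80 high. Origin at the centre of its underside
- bowl: Bystander, not to be moved: white bowl, 110 across, 40 high. Origin at the centre of its underside
- jar: Bystander, not to be moved: closed glass jar, 66 across, 85 high. Origin at the centre of its underside
- screwdriver: Bystander, not to be moved: screwdriver with a wooden handle, 190 long, lying. Origin at the centre of its underside
Not all that is in view belongs to the job. What is meant by the reel is not turquoise, and is the larger of those in its own colour.

How it is judged:
On the way, in this order (a step that is already met when the one before it is completed fails the run):
1. the reel sits on the sprung plate round the spindle and is let go (horizontal distance between reel and winder below 0.005 m and z of reel in the frame of winder between 0.042 and 0.049 m and angle between reel's own z axis and vertical below 0.12 rad and contact force between the fingers and reel below 0.3 N), for 0.2 s.
2. the knob has gone onto the D-shaft, flat to flat (horizontal distance between knob and winder below 0.004 m and z of knob in the frame of winder below 0.098 m and angle between the x axis of knob and the x axis of winder, either way round below 0.25 rad), for 0.1 s.
At the end, for the whole second after the job is handed in: Reel on the spindle (5 mm, upright within 0.12 rad); knob on the D-shaft (4 mm off axis, x within 0.25 rad of the winder's, upright within 0.12 rad), pressing the reel with over 2 N, plate over 5 mm down; fingers still bearing on the knob with over 2 N, at rest (horizontal distance between reel and winder below 0.005 m and z of reel in the frame of winder between 0.034 and 0.0425 m and angle between each of reel, knob's own z axis and vertical below 0.12 rad and value of joint platen above 0.005 m and horizontal distance between knob and winder below 0.004 m and z of knob in the frame of winder between 0.068 and 0.079 m and angle between the x axis of knob and the x axis of winder, either way round below 0.25 rad and contact force between knob and reel above 2 N and contact force between the fingers and knob above 2 N and linear speed of knob below 0.02 m/s); the arm keeps its last pose, push and grip.
It fails at once if one of the other things on the bench is moved by more than 30 mm (distance of any of wood_slice, spacer, core, clay_pot, bowl, jar, screwdriver from where it was at the start of the episode above 0.03 m).
It also fails if it takes over 64 s, if anything falls off the work surface, if the arm or the gripper's body presses on something with over 40 N, if the wrist force passes 120 N, or if a joint passes its speed limit or range.

## Robot

A 6-joint arm with a two-finger parallel gripper is mounted at the origin on the work surface. World frame = base frame: x ahead of the robot, y to its left, z up, the work surface at z = 0. Lengths are in m, angles in rad, forces in N, time in s.
With the tool pointing down it reaches from about 0.375 to 0.925 m from the base axis. Payload 5.7 kg.
Tool frame: the origin (TCP) lies at the very end of the fingers, on their centre line; the grasp point (between the pads) lies ctrl.grip_point_offset behind it (ctrl.grip_point_offset is the distance from the TCP to the grasp point, in m); y points along the fingers, z is the direction in which the jaws open and shut, and the axes are right-handed (so a half turn about y gives the same grasp; the last joint's range is limited). The gripper opens to 88 mm and grips with 3 to 60 N. Pads are 20 mm wide; open, the fingers measure 115 mm over their backs; the gripper's body (75 mm by 178 mm) begins 61 mm behind the grasp point.
Start: joints at [-1.299, 0.359, 1.51, -0, 1.272, -0.115], TCP at [0.226, -0.556, 0.223] pointing down, gripper open.
Joint ranges: [-2.97, 2.97], [-1.01, 2.36], [0.21, 2.38], [-0.96, 4.11], [0.2, 2.71], [-2.98, 2.98]. Speed limits (rad/s): [2.39, 2.39, 3.14, 3.14, 3.14, 3.14].

## Interface

Orientations are given as [roll, pitch, yaw] about the fixed x, y, z axes, in that order (R = Rz(yaw) Ry(pitch) Rx(roll)).
In Python, from plant import ctrl gives the robot as it stands.
- The arm moves only by the shell command python3 -m crank 'ROWS'. ROWS is JSON, a list of rows, each an object with "delta_pos": the shift along the tool's x, y, z in mm, a list of three; "rot": the turn, a rotation vector about the tool's x, y, z in rad, a list of three; "claw": the gripper command: -1 is shut, 1 is fully open, values between are in proportion. In form: [{"delta_pos": [tx, ty, tz], "rot": [rx, ry, rz], "claw": claw}, ...]. A call has exactly 5 rows; each row is the pose to reach, as a shift and turn from the pose measured when the call began, along the tool's axes at that moment; what a row does not reach only later rows make up. A row lasts 1/12 s, in which the tool goes at most 41.7 mm and 7.16 degrees, less where a joint would pass 70% of its speed; a pose out of reach is approached as far as the arm can. A call with a gripper value outside its range is refused whole. The fingers move at their own pace and stop on an object; the grip force is fixed at half the most. Time passes only in rows, so rows that repeat a pose let the fingers close, or fill a call up. It gives the time, the measured TCP pose, the force and the opening at its end, in the units of the state.
- ctrl.read_state(): the state, without advancing time (a new reading comes with each control period).
- ctrl.capture(name): name is "side" or "top" or "wrist"; returns the picture (384x512x3 uint8, blue, green, red); there is no depth.
- ctrl.camera_model(name): a dict with "vertical_fov" (degrees; the focal length in pixels is half the picture's height over the tangent of half this angle, whatever the lens; pixels are square), "cx", "cy" (the principal point, pixels), "R" (3x3) and "t" (3): a world point X has camera coordinates R X + t; the wrist camera has in their place "mount" (4x4, takes a point from camera to tool coordinates, whose origin is the TCP and whose axes are the tool frame's). Camera axes: x right, y down, z forward; pixel columns grow to the right and rows downward; lengths in m; the calibration is good to about 2 mm. A picture is of the moment at which its call begins: read the wrist's pose just before it. camera_model takes no time and is no camera call.
- ctrl.close_job(): hands the job in, once; it reports no verdict.
The state is a dict: "clock": time; "joint_positions": joint angles; "dq": joint speeds; "joint_torque": joint torques, N m; "tool_pos": TCP position; "orientation": TCP orientation; "ft_force": force on the tool from outside, world axes, zero at the start; "wrist_torque": the same for the moment, N m; "grip_width": finger opening in m.
Only numpy, scipy, OpenCV 4.12 (cv2) and the standard library are available. Lean on these libraries where they do the work, as an engineer would, in place of code of your own. Each camera call takes 0.05 s, during which the arm holds its last target.

## Working session

There is one attempt and no reset: what is moved stays moved. The work goes in short steps, Python scripts to look and compute and a shell command to move; the robot and the scene stay as the last step left them, time stands still between calls to the robot, and variables do not carry over. Pictures are saved under pics/ and viewed, and the job is handed in when it is done.

```bash
ls; mkdir -p pics
python3 - <<'E'
from plant import ctrl
import cv2
print(ctrl.read_state()); print(ctrl.grip_point_offset)
for n in ("side","top","wrist"):
    print(n,ctrl.camera_model(n))
    cv2.imwrite(f"pics/{n}0.png",ctrl.capture(n))
E
```

```text
pics
{'clock': 0.0, 'joint_positions': array([-1.29910689e+00,  3.59494010e-01,  1.51142837e+00,  7.30894239e-06,
        1.27248180e+00, -1.15087608e-01]), 'dq': array([ 2.04455703e-06,  2.35223163e-03,  1.72286275e-03, -4.12290667e-04,
       -5.43858927e-04, -5.63618390e-04]), 'joint_torque': array([-2.42322049e-04, -5.15378380e+01, -2.70730448e+01,  6.73859473e-02,
        3.49534128e-02, -1.46013517e-04]), 'tool_pos': array([ 0.22614064, -0.55501297,  0.22181768]), 'orientation': array([-1.57259506e+00,  2.14959791e-04, -2.75481796e+00]), 'ft_force': array([-0.04478427, -0.92050794, -1.01627231]), 'wrist_torque': array([-0.03936153,  0.00485549,  0.04706877]), 'grip_width': 0.08794775122229642}
0.0187
side {'vertical_fov': 47.94675516174979, 'cx': 254.66517871866088, 'cy': 194.27445682809915, 'R': array([[-0.99882751, -0.04775775, -0.00792451],
       [-0.02061836,  0.56777157, -0.8229279 ],
       [ 0.0438005 , -0.82179963, -0.56809056]]), 't': array([0.52597526, 0.0953205 , 1.32697198])}
top {'vertical_fov': 48.41051183225805, 'cx': 260.83012189820056, 'cy': 189.94217434442754, 'R': array([[-0.02365675, -0.99971198,  0.00403982],
       [-0.99792066,  0.02337163, -0.06006768],
       [ 0.05995596, -0.00545243, -0.99818613]]), 't': array([0.00728276, 0.53792118, 1.30076404])}
wrist {'vertical_fov': 69.97994461665513, 'cx': 255.89790373575863, 'cy': 195.61235822646105, 'mount': array([[-5.66926277e-04,  9.66759583e-01,  2.55686501e-01,
        -6.91853628e-02],
       [ 1.66998444e-04, -2.55686447e-01,  9.66759749e-01,
        -1.61903628e-01],
       [ 9.99999825e-01,  5.90780754e-04, -1.64919807e-05,
         4.48313460e-04],
       [ 0.00000000e+00,  0.00000000e+00,  0.00000000e+00,
         1.00000000e+00]])}
```

View pics/side0.png

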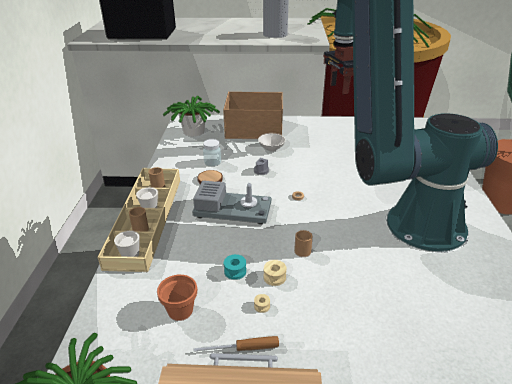

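View pics/top0.png

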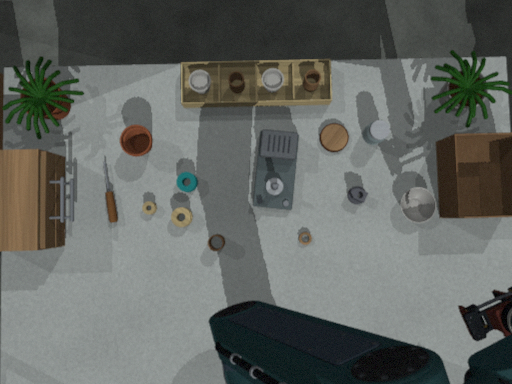

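View pics/wrist0.png

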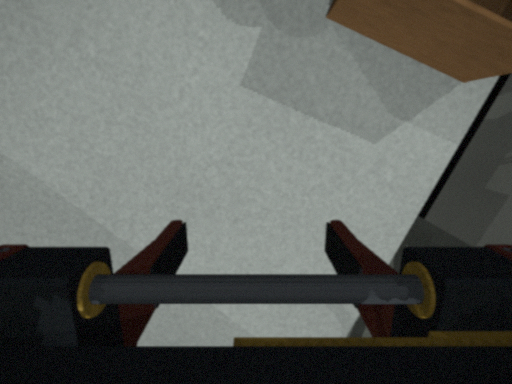

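Seen in the top picture: the larger wooden reel is at (181,217), a smaller wooden one at (149,208) and a turquoise one at (187,182). The spacer ring is at (305,237), the core at (217,243), the knob at (357,195) and the spindle at (274,186). Reel candidates are (181,217), (149,208), (187,182), with (305,237) as a ring. By the description I choose (181,217) and will check it in a close crop.

```bash
cat > h.py <<'E'
import numpy as np, cv2
from plant import ctrl
from scipy.spatial.transform import Rotation as Ro
def K(n):
    m=ctrl.camera_model(n); return 192/np.tan(np.radians(m['vertical_fov']/2)),m['cx'],m['cy'],m
def ray(n,u,v,st=None):
    f,cx,cy,m=K(n); d=np.array([(u-cx)/f,(v-cy)/f,1.])
    if n!='wrist':
        R=np.array(m['R']);t=np.array(m['t']); return -R.T@t, R.T@d
    M=np.array(m['mount']); Rt=Ro.from_euler('xyz',st['orientation']).as_matrix()
    return Rt@M[:3,3]+st['tool_pos'], Rt@M[:3,:3]@d
def onz(n,u,v,z,st=None):
    o,d=ray(n,u,v,st); return o+d*(z-o[2])/d[2]
def proj(n,X,st=None):
    f,cx,cy,m=K(n)
    if n!='wrist': c=np.array(m['R'])@X+m['t']
    else:
        M=np.array(m['mount']); Rt=Ro.from_euler('xyz',st['orientation']).as_matrix()
        c=M[:3,:3].T@(Rt.T@(np.array(X)-st['tool_pos'])-M[:3,3])
    return np.array([cx+f*c[0]/c[2],cy+f*c[1]/c[2]])
E
python3 - <<'E'
import cv2,numpy as np
from h import *
t=cv2.imread('pics/top0.png');s=cv2.imread('pics/side0.png')
c=lambda i,x,y,w,h,k:cv2.resize(i[y:y+h,x:x+w],(w*k,h*k),interpolation=cv2.INTER_CUBIC)
a=c(t,130,165,90,90,4);b=c(t,240,120,100,90,4)
cv2.imwrite('pics/c1.png',np.hstack([a,b]))
cv2.imwrite('pics/c2.png',np.hstack([c(t,335,175,50,50,7),c(s,220,240,80,70,5)[:350]]))
print('reel',onz('top',181.5,217,.036),'knob',onz('top',357,195,.042),'spindle',onz('top',274.5,186,.11))
E
```

```text
reel [0.46044706 0.23641475 0.036     ] knob [ 0.51426907 -0.29554669  0.042     ] spindle [ 0.54270194 -0.0442903   0.11      ]
```

View pics/c1.png

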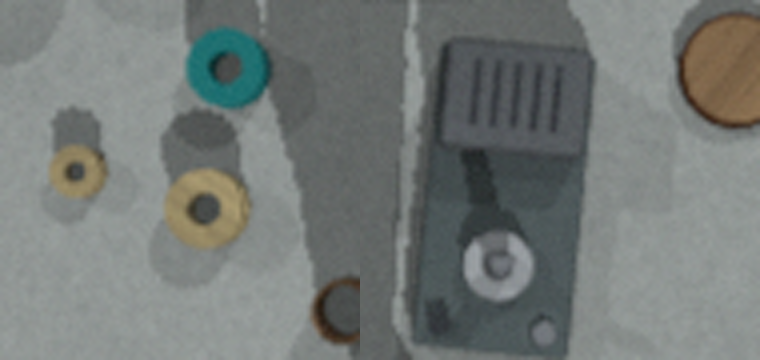

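View pics/c2.png

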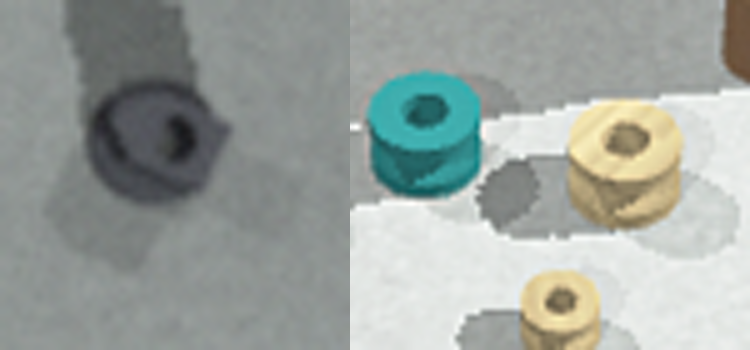

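The crop confirms that the tan reel at top (181.7,217) is the larger of the two wooden ones. The smaller is at (149,208) and the turquoise one is excluded. The knob's nose points right in the picture (about -y), and the winder housing is upward (about +x).

Run:
```python
from h import *
t=cv2.imread('pics/top0.png');s=cv2.imread('pics/side0.png')
def blob(img,n,near,rng,win=30):
    hsv=cv2.cvtColor(img,cv2.COLOR_BGR2HSV); m=cv2.inRange(hsv,rng[0],rng[1])
    z=np.zeros_like(m); x,y=near; z[y-win:y+win,x-win:x+win]=m[y-win:y+win,x-win:x+win]
    cs,_=cv2.findContours(z,cv2.RETR_EXTERNAL,cv2.CHAIN_APPROX_NONE)
    cs=sorted(cs,key=cv2.contourArea)[-1]; return cs
hsv=cv2.cvtColor(t,cv2.COLOR_BGR2HSV)
for p in [(175,217),(149,201),(357,203),(357,184),(280,200),(270,195),(268,186),(278,145),(265,175)]: print(p,hsv[p[1],p[0]],end=';')
c=blob(t,'top',(181,217),((12,60,60),(30,255,255)),14)
e=cv2.fitEllipse(c); print('\nreel top',e, onz('top',*e[0],.036))
hs=cv2.cvtColor(s,cv2.COLOR_BGR2HSV)
c=blob(s,'side',(275,270),((12,40,60),(30,255,255)),18); print(cv2.boundingRect(c))
# platen
g=cv2.cvtColor(t,cv2.COLOR_BGR2GRAY)
m=((hsv[...,2]>120)).astype(np.uint8); z=np.zeros_like(m); z[174:199,262:288]=m[174:199,262:288]
cs,_=cv2.findContours(z,cv2.RETR_EXTERNAL,cv2.CHAIN_APPROX_NONE); c=max(cs,key=cv2.contourArea)
e=cv2.fitEllipse(c); print('platen',e,cv2.contourArea(c),onz('top',*e[0],.046))
# housing edges, knob
m=cv2.inRange(hsv,(0,0,0),(180,255,105)); 
cv2.imwrite('pics/m.png',cv2.resize(t[115:215,240:300],None,fx=6,fy=6,interpolation=cv2.INTER_CUBIC))
R=Ro.from_euler('xyz',ctrl.read_state()['orientation']).as_matrix(); print(np.round(R,3))
```

```text
(175, 217) [ 23  82 143];(149, 201) [ 23  54 123];(357, 203) [109  25  83];(357, 184) [ 68  10 102];(280, 200) [90 28 90];(270, 195) [96 31 83];(268, 186) [ 98  13 159];(278, 145) [109  31  66];(265, 175) [90 33 78];
reel top ((181.40576171875, 216.57362365722656), (18.89230728149414, 19.9776668548584), 81.77053833007812) [0.4617402  0.23668326 0.036     ]
(264, 260, 23, 26)
platen ((274.1179504394531, 186.1602783203125), (14.740975379943848, 15.536434173583984), 95.85742950439453) 112.5 [ 0.54663377 -0.04554262  0.046     ]
[[-0.926 -0.     0.377]
 [-0.377  0.001 -0.926]
 [-0.    -1.    -0.001]]
```

View pics/m.png

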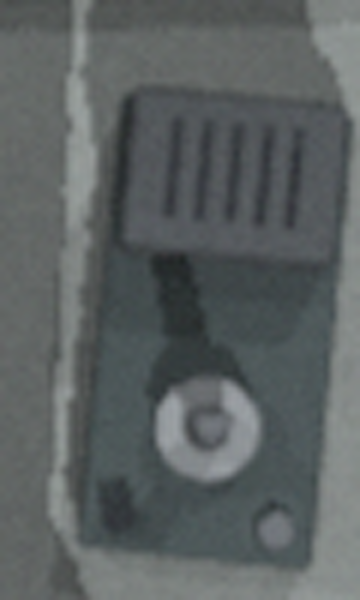

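```bash
cat > go.py <<'E'
import sys
from h import *
x,y,z,j=map(float,sys.argv[1:5]); st=ctrl.read_state()
R=Ro.from_euler('xyz',st['orientation']).as_matrix()
a=np.radians(j); tz=np.array([np.cos(a),np.sin(a),0]); ty=np.array([0,0,-1.]); tx=np.cross(ty,tz)
G=np.column_stack([tx,ty,tz])
print('d',np.round(R.T@(np.array([x,y,z])-st['tool_pos'])*1000,1),'rot',np.round(Ro.from_matrix(R.T@G).as_rotvec(),3),
 't',round(st['clock'],2),'pos',np.round(st['tool_pos'],4),'jaw',round(np.degrees(np.arctan2(R[1,2],R[0,2])),2),'F',np.round(st['ft_force'],1),'w',round(st['grip_width'],4))
E
python3 - <<'E'
from h import *
P=lambda x,y:(240+x/6-.4,115+y/6-.4)
def yaw(a,b,z,off):
    A=onz('top',*P(*a),z);B=onz('top',*P(*b),z);d=B-A;return round(np.degrees(np.arctan2(d[1],d[0]))+off,2)
print(yaw((80,545),(308,568),.03,90),yaw((122,247),(330,262),.075,90),yaw((138,92),(350,105),.075,90),yaw((122,247),(138,92),.075,0),yaw((330,262),(350,105),.075,0),yaw((310,568),(335,255),.03,0))
E
python3 go.py .45 -.2 .22 -45; python3 go.py .4617 .2367 .22 -45
```

```text
-7.11 -5.48 -4.85 -7.2 -8.84 -6.17
d [-341.2    2.4 -244.5] rot [ 0.001 -0.399 -0.   ] t 0.15 pos [ 0.2262 -0.5552  0.222 ] jaw -67.84 F [ 0.7 -0.   0.6] w 0.0878
d [-516.8    3.  -644.6] rot [ 0.001 -0.399 -0.   ] t 0.15 pos [ 0.2262 -0.5552  0.222 ] jaw -67.84 F [ 0.7 -0.   0.6] w 0.0878
```

```bash
python3 -m crank '[{"delta_pos":[-341,2,-244],"rot":[0,-0.4,0],"claw":1},{"delta_pos":[-341,2,-244],"rot":[0,-0.4,0],"claw":1},{"delta_pos":[-341,2,-244],"rot":[0,-0.4,0],"claw":1},{"delta_pos":[-341,2,-244],"rot":[0,-0.4,0],"claw":1},{"delta_pos":[-341,2,-244],"rot":[0,-0.4,0],"claw":1}]'; python3 go.py .4617 .2367 .2 -45
```

```text
clock: 0.57
tool_pos: [0.3378, -0.3775, 0.2212]
orientation: [-1.572, 0.001, -2.354]
ft_force: [1.0, 0.3, 0.6]
grip_width: 0.0882
d [-522.8   22.3 -345.4] rot [ 0.002  0.002 -0.001] t 0.57 pos [ 0.3378 -0.3775  0.2212] jaw -44.86 F [1.  0.3 0.6] w 0.0882
```

```bash
python3 -m crank '[{"delta_pos":[-523,10,-345],"rot":[0,0,0],"claw":1},{"delta_pos":[-523,10,-345],"rot":[0,0,0],"claw":1},{"delta_pos":[-523,10,-345],"rot":[0,0,0],"claw":1},{"delta_pos":[-523,10,-345],"rot":[0,0,0],"claw":1},{"delta_pos":[-523,10,-345],"rot":[0,0,0],"claw":1}]'; python3 go.py .4617 .2367 .2 -45
```

```text
clock: 0.98
tool_pos: [0.3785, -0.1732, 0.2184]
orientation: [-1.572, 0.001, -2.354]
ft_force: [1.7, -0.2, 0.5]
grip_width: 0.0878
d [-349.1   19.1 -230.3] rot [ 0.002  0.002 -0.001] t 0.98 pos [ 0.3785 -0.1732  0.2184] jaw -44.89 F [ 1.7 -0.2  0.5] w 0.0878
```

```bash
python3 -m crank '[{"delta_pos":[-350,15,-225],"rot":[0,0,0],"claw":1},{"delta_pos":[-350,15,-225],"rot":[0,0,0],"claw":1},{"delta_pos":[-350,15,-225],"rot":[0,0,0],"claw":1},{"delta_pos":[-350,15,-225],"rot":[0,0,0],"claw":1},{"delta_pos":[-350,15,-225],"rot":[0,0,0],"claw":1}]'; python3 go.py .4617 .2367 .2 -45
```

```text
clock: 1.4
tool_pos: [0.422, 0.0305, 0.2114]
orientation: [-1.572, 0.001, -2.354]
ft_force: [-0.0, -0.1, 0.5]
grip_width: 0.0876
d [-174.1   11.7 -117.5] rot [ 0.001  0.002 -0.001] t 1.4 pos [0.422  0.0305 0.2114] jaw -44.9 F [-0.  -0.1  0.5] w 0.0876
```

```bash
python3 -m crank '[{"delta_pos":[-174,12,-117],"rot":[0,0,0],"claw":1},{"delta_pos":[-174,12,-117],"rot":[0,0,0],"claw":1},{"delta_pos":[-174,12,-117],"rot":[0,0,0],"claw":1},{"delta_pos":[-174,12,-117],"rot":[0,0,0],"claw":1},{"delta_pos":[-174,12,-117],"rot":[0,0,0],"claw":1}]'
python3 - <<'E'
from h import *
st=ctrl.read_state(); im=ctrl.capture('wrist'); cv2.imwrite('pics/w1.png',im)
hsv=cv2.cvtColor(im,cv2.COLOR_BGR2HSV); m=cv2.inRange(hsv,(12,50,60),(30,255,255)); m[270:]=0
cs,_=cv2.findContours(m,cv2.RETR_EXTERNAL,cv2.CHAIN_APPROX_NONE)
for c in cs:
    if cv2.contourArea(c)>300:
        e=cv2.fitEllipse(c); print(e,cv2.contourArea(c),onz('wrist',*e[0],.036,st))
print(proj('wrist',[.4617,.2367,.036],st),st['tool_pos'])
E
```

```text
clock: 1.82
tool_pos: [0.461, 0.235, 0.1997]
orientation: [-1.572, 0.001, -2.354]
ft_force: [0.8, -1.1, 0.3]
grip_width: 0.0881
((268.6390075683594, 260.8298034667969), (20.36821746826172, 34.352169036865234), 90.81370544433594) 496.5 [0.39859313 0.14859911 0.036     ]
((255.0807647705078, 179.18264770507812), (48.236000061035156, 50.52006149291992), 179.5499267578125) 1910.0 [0.46281974 0.23825139 0.036     ]
((213.91513061523438, 101.08282470703125), (33.265716552734375, 36.017669677734375), 141.30482482910156) 938.5 [0.49311617 0.33435506 0.036     ]
((137.46923828125, 27.927093505859375), (28.83344268798828, 80.84527587890625), 30.77190399169922) 1658.0 [0.4895281  0.44144867 0.036     ]
[255.32973826 180.71605709] [0.46095337 0.23496236 0.19972743]
```

View pics/w1.png

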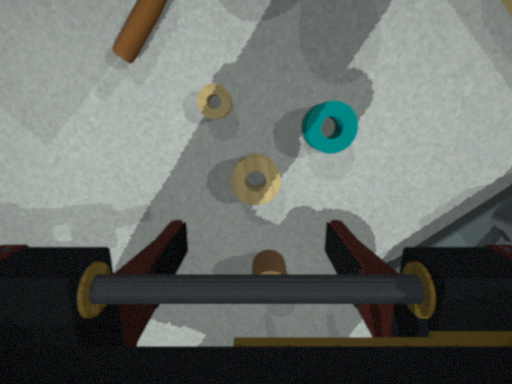

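The wrist picture shows the tan reel centred at (255,179), with the small reel at (214,101), the turquoise one at (330,127) and the core at (268,260). The wrist and top measurements agree to 2 mm. Descending now.

```bash
python3 go.py .4625 .2378 .005 -45
```

```text
d [  4.6 194.7   3.2] rot [ 0.004  0.004 -0.007] t 1.87 pos [0.463  0.2418 0.1997] jaw -44.79 F [3.2 5.5 0.7] w 0.0875
```

```bash
python3 -m crank '[{"delta_pos":[4.6,40,3.2],"rot":[0,0,0],"claw":1},{"delta_pos":[4.6,80,3.2],"rot":[0,0,0],"claw":1},{"delta_pos":[4.6,110,3.2],"rot":[0,0,0],"claw":1},{"delta_pos":[4.6,120,3.2],"rot":[0,0,0],"claw":1},{"delta_pos":[4.6,120,3.2],"rot":[0,0,0],"claw":1}]';python3 - <<'E'
from h import *
st=ctrl.read_state(); im=ctrl.capture('wrist'); cv2.imwrite('pics/w2.png',im)
hsv=cv2.cvtColor(im,cv2.COLOR_BGR2HSV); m=cv2.inRange(hsv,(12,50,60),(30,255,255)); m[270:]=0
cs,_=cv2.findContours(m,cv2.RETR_EXTERNAL,cv2.CHAIN_APPROX_NONE)
for c in cs:
    if cv2.contourArea(c)>300:
        e=cv2.fitEllipse(c); print(e,cv2.contourArea(c),onz('wrist',*e[0],.036,st))
E
python3 go.py .4625 .2378 .005 -45
```

```text
clock: 2.28
tool_pos: [0.46, 0.2362, 0.0773]
orientation: [-1.577, 0.001, -2.352]
ft_force: [-0.7, 0.2, 0.3]
grip_width: 0.0876
((256.9517822265625, 208.7899627685547), (75.21841430664062, 79.27983093261719), 0.7893160581588745) 4673.0 [0.46391151 0.23907135 0.036     ]
((192.51800537109375, 88.34719848632812), (52.69955825805664, 60.11882019042969), 137.4442138671875) 2484.0 [0.493729   0.33296353 0.036     ]
((52.616844177246094, 10.280235290527344), (27.984018325805664, 46.971927642822266), 97.78829193115234) 809.5 [0.46442152 0.42946683 0.036     ]
d [-1.  74.2  0.2] rot [ 0.005  0.004 -0.005] t 2.33 pos [0.4616 0.2367 0.0792] jaw -44.8 F [ 0.6 -0.4  0.8] w 0.0876
```

View pics/w2.png

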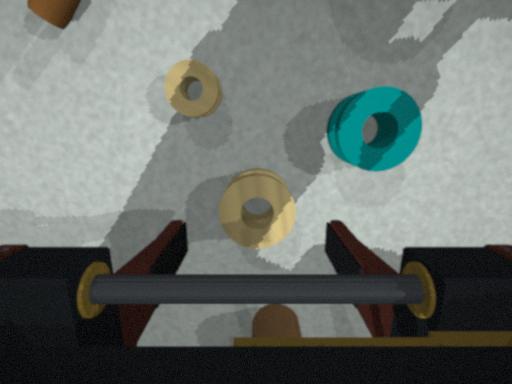

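```bash
python3 -m crank '[{"delta_pos":[-1,35,0],"rot":[0,0,0],"claw":1},{"delta_pos":[-1,65,0],"rot":[0,0,0],"claw":1},{"delta_pos":[-1,74,0],"rot":[0,0,0],"claw":1},{"delta_pos":[-1,74,0],"rot":[0,0,0],"claw":0},{"delta_pos":[-1,74,0],"rot":[0,0,0],"claw":-1}]'; python3 -m crank '[{"delta_pos":[0,0,0],"rot":[0,0,0],"claw":-1},{"delta_pos":[0,0,0],"rot":[0,0,0],"claw":-1},{"delta_pos":[0,0,0],"rot":[0,0,0],"claw":-1},{"delta_pos":[0,0,0],"rot":[0,0,0],"claw":-1},{"delta_pos":[0,0,0],"rot":[0,0,0],"claw":-1}]'; python3 go.py .5466 -.0455 .2 -45
```

```text
clock: 2.75
tool_pos: [0.4634, 0.2381, 0.0066]
orientation: [-1.575, 0.006, -2.353]
ft_force: [0.6, -0.3, -0.4]
grip_width: 0.0779
clock: 3.17
tool_pos: [0.4648, 0.2387, 0.0083]
orientation: [-1.574, 0.009, -2.353]
ft_force: [-0.6, -0.1, 8.5]
grip_width: 0.0589
d [ 142.3 -193.7  257.8] rot [ 0.003  0.003 -0.009] t 3.17 pos [0.4648 0.2387 0.0083] jaw -44.81 F [-0.6 -0.1  8.5] w 0.0589
```

```bash
python3 -m crank '[{"delta_pos":[0,-40,0],"rot":[0,0,-0.01],"claw":-1},{"delta_pos":[0,-80,0],"rot":[0,0,-0.01],"claw":-1},{"delta_pos":[0,-120,0],"rot":[0,0,-0.01],"claw":-1},{"delta_pos":[10,-160,20],"rot":[0,0,-0.01],"claw":-1},{"delta_pos":[40,-195,40],"rot":[0,0,-0.01],"claw":-1}]'; python3 go.py .476 -.116 .21 -45
```

```text
clock: 3.58
tool_pos: [0.4686, 0.1905, 0.1982]
orientation: [-1.57, 0.005, -2.35]
ft_force: [2.2, 0.3, -0.3]
grip_width: 0.0593
d [212.8 -12.8 220.7] rot [-0.     0.006 -0.005] t 3.58 pos [0.4686 0.1905 0.1982] jaw -44.67 F [ 2.2  0.3 -0.3] w 0.0593
```

```bash
python3 -m crank '[{"delta_pos":[213,-12,221],"rot":[0,0,0],"claw":-1},{"delta_pos":[213,-12,221],"rot":[0,0,0],"claw":-1},{"delta_pos":[213,-12,221],"rot":[0,0,0],"claw":-1},{"delta_pos":[213,-12,221],"rot":[0,0,0],"claw":-1},{"delta_pos":[213,-12,221],"rot":[0,0,0],"claw":-1}]';python3 -m crank '[{"delta_pos":[70,-3,72],"rot":[0,0,0],"claw":-1},{"delta_pos":[70,-3,72],"rot":[0,0,0],"claw":-1},{"delta_pos":[70,-3,72],"rot":[0,0,0],"claw":-1},{"delta_pos":[70,-3,72],"rot":[0,0,0],"claw":-1},{"delta_pos":[70,-3,72],"rot":[0,0,0],"claw":-1}]'
python3 - <<'E'
from h import *
st=ctrl.read_state(); im=ctrl.capture('wrist'); cv2.imwrite('pics/w3.png',im); cv2.imwrite('pics/s3.png',ctrl.capture('side'))
print(st['tool_pos'],proj('wrist',[.5466,-.0455,.11],st),repr(st['orientation']))
np.savez('st3.npz',tool_pos=st['tool_pos'],orientation=st['orientation'])
E
```

```text
clock: 4.0
tool_pos: [0.4723, -0.0206, 0.2054]
orientation: [-1.569, 0.006, -2.35]
ft_force: [0.8, 1.1, -1.0]
grip_width: 0.059
clock: 4.42
tool_pos: [0.4741, -0.1217, 0.2086]
orientation: [-1.569, 0.007, -2.353]
ft_force: [0.3, 0.7, -1.6]
grip_width: 0.0592
[ 0.47408896 -0.12169807  0.20860629] [252.95832369  81.74758518] array([-1.56876094,  0.00657206, -2.35265701])
```

View pics/w3.png

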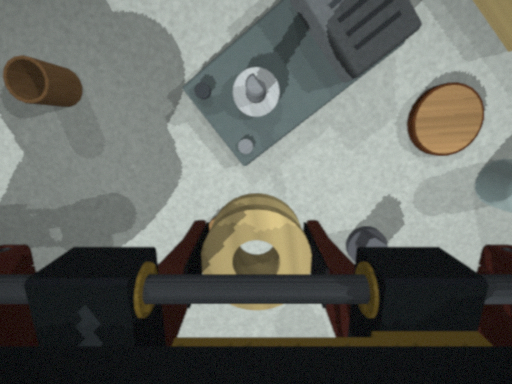

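The picture shows the reel held between the fingers (bore about (257,258)), the winder platen at (256,92) and the D-shaft rising to about (256,80). I'll enlarge that area.

Run:
```python
import cv2,numpy as np
w=cv2.imread('pics/w3.png')
cv2.imwrite('pics/c3.png',cv2.resize(w[0:180,170:430],None,fx=3,fy=3,interpolation=cv2.INTER_CUBIC))
cv2.imwrite('pics/c4.png',cv2.resize(w[60:125,220:290],None,fx=8,fy=8,interpolation=cv2.INTER_CUBIC))
```

```text
(no output)
```

View pics/c3.png

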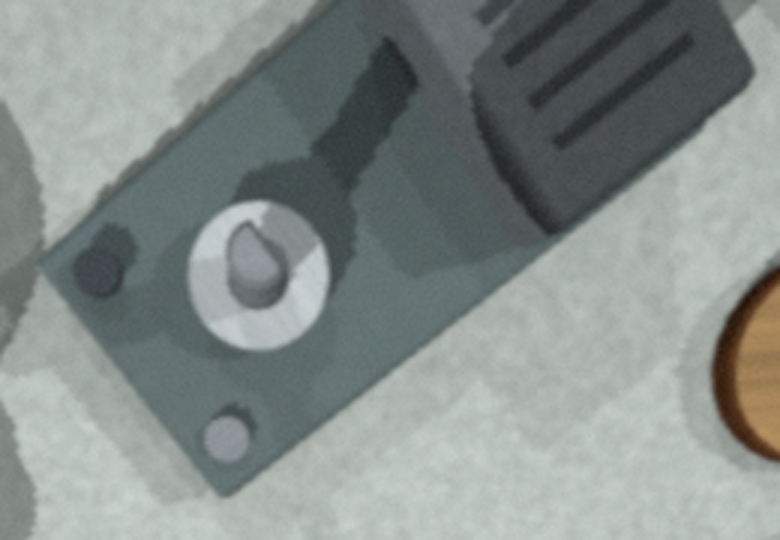

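View pics/c4.png

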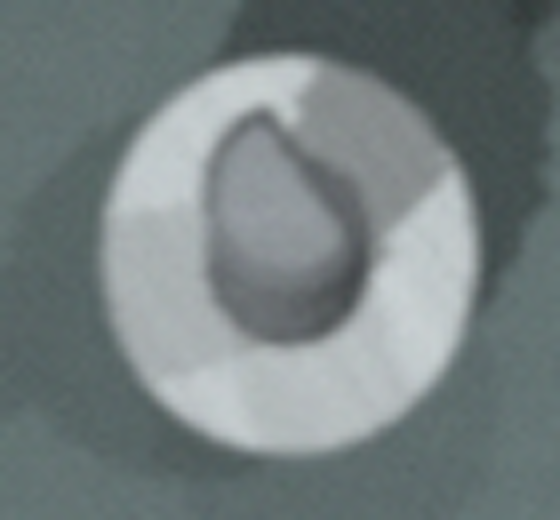

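Run:
```python
from h import *
st=np.load('st3.npz'); 
print('platen',onz('wrist',256.0,91.1,.046,st))
P=lambda a:onz('wrist',170+a[0]/3-.33,a[1]/3-.33,.03,st)
A,B,C,D=P((42,262)),P((228,495)),P((540,248)),P((330,2))
y=lambda a,b:np.degrees(np.arctan2(*(b-a)[1::-1]))
print(A,B,y(B,A)-90,y(B,C),y(A,D))
m=(A+B)/2
for yaw in (-5,-6,-7):
  a=np.radians(yaw); print(yaw,m[:2]+.065*np.array([np.cos(a),np.sin(a)]))
# reel in hand: bottom flange seen; top flange top surface ellipse
w=cv2.imread('pics/w3.png');hsv=cv2.cvtColor(w,cv2.COLOR_BGR2HSV)
m=cv2.inRange(hsv,(12,50,60),(30,255,255)); m[270:]=0
c=max(cv2.findContours(m,cv2.RETR_EXTERNAL,cv2.CHAIN_APPROX_NONE)[0],key=cv2.contourArea); print(cv2.boundingRect(c))
for z in (-.006+.036,-.006+.0): 
  R=Ro.from_euler('xyz',st['orientation']).as_matrix()
  X=st['tool_pos']+np.array([0,0,z]); print(proj('wrist',X,st))
```

```text
platen [ 0.54818974 -0.0479187   0.046     ]
[0.49283639 0.01581604 0.03      ] [ 0.47957485 -0.09886022  0.03      ] -6.59657279895012 -6.51368591516494 -6.0343430916570915
-5 [ 0.55095828 -0.04718721]
-6 [ 0.55084954 -0.04831644]
-7 [ 0.55072112 -0.0494436 ]
(201, 194, 112, 76)
[255.49610639 257.68334121]
[255.48025423 231.98552788]
```

```bash
python3 go.py .491 -.104 .15 -45
```

```text
d [-23.   58.4   1. ] rot [-0.001  0.006 -0.006] t 4.52 pos [ 0.4738 -0.1199  0.2083] jaw -44.63 F [-0.8  0.9 -0.6] w 0.0592
```

```bash
python3 -m crank '[{"delta_pos":[-23,30,1],"rot":[0,0.006,-0.006],"claw":-1},{"delta_pos":[-23,58,1],"rot":[0,0.006,-0.006],"claw":-1},{"delta_pos":[-23,58,1],"rot":[0,0.006,-0.006],"claw":-1},{"delta_pos":[-23,58,1],"rot":[0,0.006,-0.006],"claw":-1},{"delta_pos":[-23,58,1],"rot":[0,0.006,-0.006],"claw":-1}]'
python3 - <<'E'
from h import *
st=ctrl.read_state(); im=ctrl.capture('wrist'); cv2.imwrite('pics/w4.png',im)
np.savez('st4.npz',tool_pos=st['tool_pos'],orientation=st['orientation'])
print(st['tool_pos'],st['orientation'],ctrl.read_state()['tool_pos'])
cv2.imwrite('pics/c5.png',cv2.resize(im[0:180,160:430],None,fx=3,fy=3,interpolation=cv2.INTER_CUBIC))
E
```

```text
clock: 4.93
tool_pos: [0.491, -0.1033, 0.1513]
orientation: [-1.57, 0.0, -2.354]
ft_force: [0.1, 0.2, -0.3]
grip_width: 0.059
[ 0.49103974 -0.10325141  0.15125409] [-1.56969895e+00  3.31954466e-04 -2.35412172e+00] [ 0.49158241 -0.10374648  0.15172003]
```

View pics/c5.png

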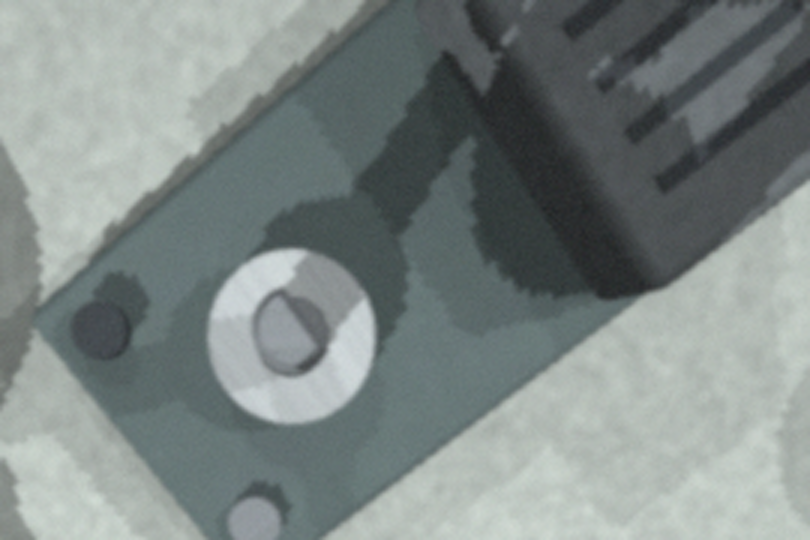

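View pics/w4.png

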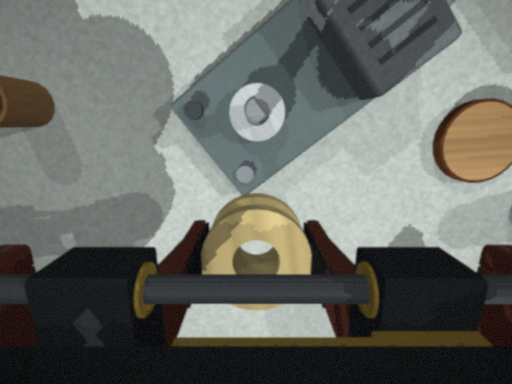

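```bash
python3 - <<'E'
from h import *
st=np.load('st4.npz'); 
p=onz('wrist',257.2,111.7,.046,st);print('platen',p)
P=lambda a,z=.03:onz('wrist',160+a[0]/3-.33,a[1]/3-.33,z,st)
y=lambda a,b:np.degrees(np.arctan2(*(b-a)[1::-1]))
A=P((36,322));D=P((390,12));E=P((310,540));F=P((620,310));G=P((208,540))
print(y(A,D),y(E,F),y(G,A)-90,A)
E
python3 go.py .548 -.047 .135 -45
```

```text
platen [ 0.5481007  -0.04810283  0.046     ]
-6.769305153688728 -7.636212359625307 -8.001387707505273 [0.49206673 0.01474283 0.03      ]
d [-80.   16.8  -0.2] rot [-0.002  0.002 -0.001] t 4.98 pos [ 0.4916 -0.1037  0.1517] jaw -44.91 F [-0.3 -0.4 -0.4] w 0.0588
```

```bash
python3 -m crank '[{"delta_pos":[-40,0,0],"rot":[0,0,0],"claw":-1},{"delta_pos":[-79.7,10,0.2],"rot":[0,0,0],"claw":-1},{"delta_pos":[-79.7,17,0.2],"rot":[0,0,0],"claw":-1},{"delta_pos":[-79.7,17,0.2],"rot":[0,0,0],"claw":-1},{"delta_pos":[-79.7,17,0.2],"rot":[0,0,0],"claw":-1}]'
python3 - <<'E'
from h import *
cv2.imwrite('pics/w5.png',ctrl.capture('wrist'));s=ctrl.capture('side');t=ctrl.capture('top')
cv2.imwrite('pics/st5.png',np.hstack([cv2.resize(s[140:230,190:290],(600,540),interpolation=cv2.INTER_CUBIC)]))
E
python3 go.py .548 -.0475 .135 -45
```

```text
clock: 5.4
tool_pos: [0.5476, -0.0475, 0.1354]
orientation: [-1.568, 0.0, -2.354]
ft_force: [-0.4, -0.7, 0.1]
grip_width: 0.0589
d [-0.9  0.6 -0.2] rot [-0.003  0.    -0.001] t 5.55 pos [ 0.5475 -0.0483  0.1356] jaw -44.97 F [-0.6 -0.2 -0.4] w 0.0592
```

View pics/w5.png

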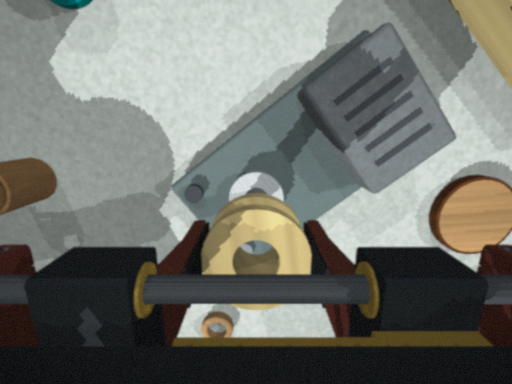

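View pics/st5.png

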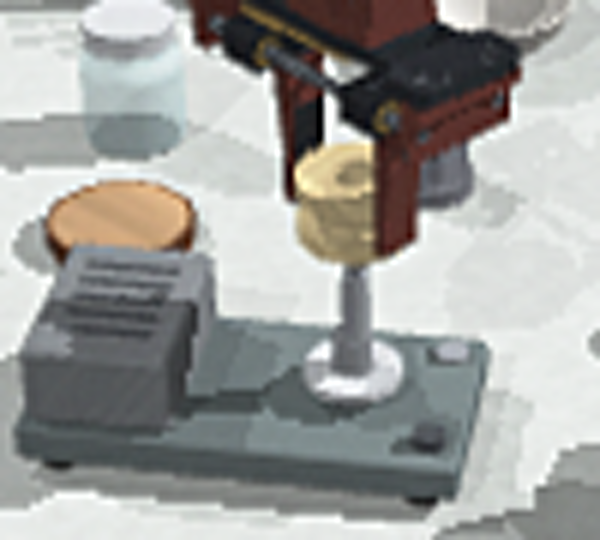

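The side picture shows the reel centred over the shaft (crop x about 350 against 354). Lowering in stages.

```bash
python3 -m crank '[{"delta_pos":[-0.5,8,-0.2],"rot":[0,0,0],"claw":-1},{"delta_pos":[-0.5,16,-0.2],"rot":[0,0,0],"claw":-1},{"delta_pos":[-0.5,24,-0.2],"rot":[0,0,0],"claw":-1},{"delta_pos":[-0.5,32,-0.2],"rot":[0,0,0],"claw":-1},{"delta_pos":[-0.5,36,-0.2],"rot":[0,0,0],"claw":-1}]';python3 go.py .548 -.0475 .055 -45
```

```text
clock: 5.97
tool_pos: [0.5474, -0.0475, 0.0982]
orientation: [-1.569, 0.001, -2.356]
ft_force: [0.9, 1.2, -0.5]
grip_width: 0.0589
d [-0.4 43.2  0.3] rot [-0.002 -0.    -0.001] t 5.97 pos [ 0.5474 -0.0475  0.0982] jaw -45.0 F [ 0.9  1.2 -0.5] w 0.0589
```

```bash
python3 -m crank '[{"delta_pos":[0,9,0],"rot":[0,0,0],"claw":-1},{"delta_pos":[0,18,0],"rot":[0,0,0],"claw":-1},{"delta_pos":[0,27,0],"rot":[0,0,0],"claw":-1},{"delta_pos":[0,36,0],"rot":[0,0,0],"claw":-1},{"delta_pos":[0,41,0],"rot":[0,0,0],"claw":-1}]';python3 go.py .548 -.0475 .054 -45;python3 - <<'E'
from h import *
s=ctrl.capture('side')
cv2.imwrite('pics/s6.png',np.hstack([cv2.resize(s[140:230,190:290],(600,540),interpolation=cv2.INTER_CUBIC)]))
E
```

```text
clock: 6.38
tool_pos: [0.5482, -0.0473, 0.0561]
orientation: [-1.569, 0.002, -2.357]
ft_force: [3.3, 3.2, 2.7]
grip_width: 0.0595
d [0.3 2.1 0.1] rot [-0.002 -0.    -0.002] t 6.38 pos [ 0.5482 -0.0473  0.0561] jaw -45.02 F [3.3 3.2 2.7] w 0.0595
```

View pics/s6.png

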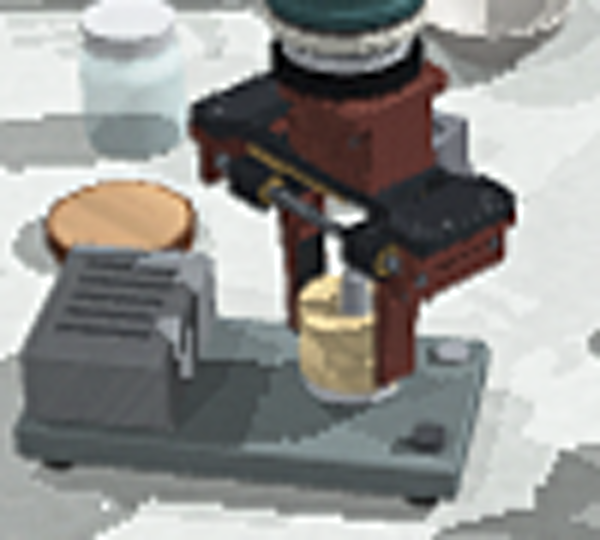

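It's on the spindle and nearly seated. I'll ease 1 mm with the contact force, go down 2 mm and release.

```bash
python3 -m crank '[{"delta_pos":[-1,1,0],"rot":[0,0,0],"claw":-1},{"delta_pos":[-1,2,0],"rot":[0,0,0],"claw":-1},{"delta_pos":[-1,2.5,0],"rot":[0,0,0],"claw":0.8},{"delta_pos":[-1,2.5,0],"rot":[0,0,0],"claw":0.8},{"delta_pos":[-1,2.5,0],"rot":[0,0,0],"claw":0.8}]';python3 -m crank '[{"delta_pos":[0,0,0],"rot":[0,0,0],"claw":0.8},{"delta_pos":[0,0,0],"rot":[0,0,0],"claw":0.8},{"delta_pos":[0,-5,0],"rot":[0,0,0],"claw":0.8},{"delta_pos":[0,-20,0],"rot":[0,0,0],"claw":0.8},{"delta_pos":[0,-50,0],"rot":[0,0,0],"claw":0.8}]'; python3 go.py .51 -.08 .18 -45
```

```text
clock: 6.85
tool_pos: [0.5482, -0.0466, 0.053]
orientation: [-1.57, 0.001, -2.357]
ft_force: [0.5, -0.0, -1.1]
grip_width: 0.0753
clock: 7.27
tool_pos: [0.5455, -0.0461, 0.1011]
orientation: [-1.575, -0.002, -2.357]
ft_force: [-0.1, 1.0, -0.5]
grip_width: 0.0791
d [ 49.2 -78.8  -1.5] rot [ 0.004 -0.     0.002] t 7.27 pos [ 0.5455 -0.0461  0.1011] jaw -45.02 F [-0.1  1.  -0.5] w 0.0791
```

```bash
python3 -m crank '[{"delta_pos":[0,-40,0],"rot":[0,0,0],"claw":1},{"delta_pos":[0,-80,0],"rot":[0,0,0],"claw":1},{"delta_pos":[20,-100,0],"rot":[0,-0.12,0],"claw":1},{"delta_pos":[50,-100,10],"rot":[0,-0.24,0],"claw":1},{"delta_pos":[80,-100,30],"rot":[0,-0.36,0],"claw":1}]';python3 - <<'E'
from h import *
st=ctrl.read_state(); im=ctrl.capture('wrist'); cv2.imwrite('pics/w7.png',im)
E
python3 go.py .514 -.29 .19 0
```

```text
clock: 7.68
tool_pos: [0.5105, -0.1227, 0.2038]
orientation: [-1.572, -0.0, -1.991]
ft_force: [-0.5, -1.0, -0.7]
grip_width: 0.0877
d [145.6  13.6  68.1] rot [ 0.002 -0.41   0.005] t 7.73 pos [ 0.5097 -0.1293  0.203 ] jaw -23.5 F [-0.9 -5.5  0.4] w 0.0878
```

View pics/w7.png

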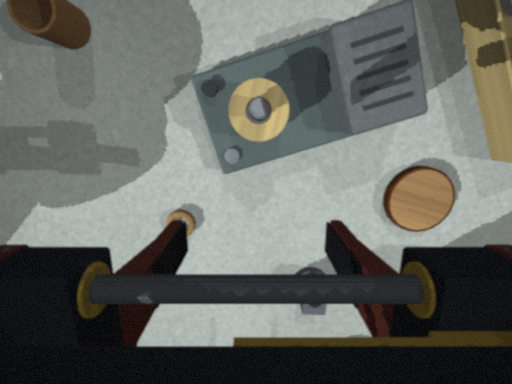

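The reel sits flat, concentric with the shaft (259,108). The knob is partly hidden at (313,295), so I move over it.

```bash
python3 -m crank '[{"delta_pos":[40,14,20],"rot":[0,-0.12,0],"claw":1},{"delta_pos":[80,14,40],"rot":[0,-0.24,0],"claw":1},{"delta_pos":[110,14,60],"rot":[0,-0.36,0],"claw":1},{"delta_pos":[146,14,68],"rot":[0,-0.41,0],"claw":1},{"delta_pos":[146,14,68],"rot":[0,-0.41,0],"claw":1}]';python3 - <<'E'
from h import *
st=ctrl.read_state(); im=ctrl.capture('wrist'); cv2.imwrite('pics/w8.png',im)
np.savez('st8.npz',tool_pos=st['tool_pos'],orientation=st['orientation'])
print(proj('wrist',[.514,-.2955,.042],st))
E
python3 go.py .514 -.29 .19 0
```

```text
clock: 8.15
tool_pos: [0.5139, -0.297, 0.1901]
orientation: [-1.572, -0.008, -1.572]
ft_force: [0.1, -0.8, -0.0]
grip_width: 0.0879
[256.40957922 182.54306406]
d [-5.  -0.2  0.4] rot [ 0.002 -0.005  0.006] t 8.2 pos [ 0.5136 -0.295   0.1899] jaw -0.28 F [0.6 0.5 0.4] w 0.0876
```

View pics/w8.png

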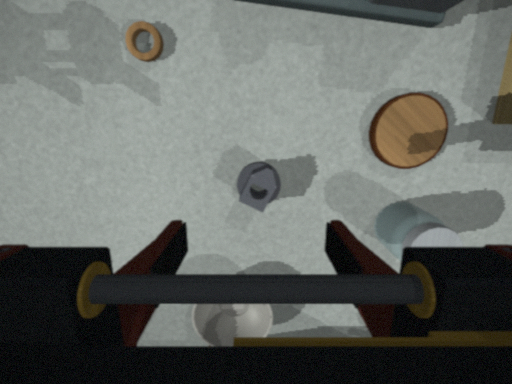

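Run:
```python
import cv2
w=cv2.imread('pics/w8.png')
cv2.imwrite('pics/c8.png',cv2.resize(w[150:220,220:300],None,fx=8,fy=8,interpolation=cv2.INTER_CUBIC))
```

```text
(no output)
```

View pics/c8.png

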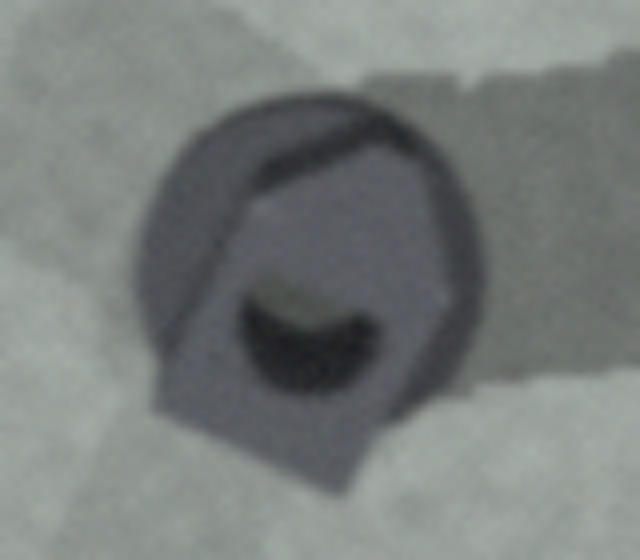

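The crop shows the bar as a pentagon: apex (nose) at crop (385,145), back edge from (155,400) to (340,490), and the hole's flat on the apex side. My early reading of the nose from the top view was wrong. The nose points at yaw of about +65 deg. I turn the jaws to -25 deg and look closer.

```bash
python3 - <<'E'
from h import *
st=np.load('st8.npz')
P=lambda x,y,z:onz('wrist',220+x/8-.44,150+y/8-.44,z,st)
v=[P(*p,.042) for p in [(155,400),(340,490),(450,300),(385,145),(255,195)]]
for a in v: print(np.round(a[:2],4))
B=(v[0]+v[1])/2; d=v[3]-B; print('nose yaw',np.degrees(np.arctan2(d[1],d[0])),'len',np.linalg.norm(d),'org',B+d*22/50)
for a,b in ((0,4),(1,2)): e=v[b]-v[a]; print(np.degrees(np.arctan2(e[1],e[0])))
e=v[0]-v[1]; print('back',np.degrees(np.arctan2(e[1],e[0]))-90)
print('skirt',P(311,262,.012))
E
python3 go.py .514 -.293 .11 -25
```

```text
[ 0.4935 -0.3159]
[ 0.5207 -0.3298]
[ 0.5365 -0.3009]
[ 0.5268 -0.2782]
[ 0.5083 -0.2854]
nose yaw 66.17880396528419 len 0.048842488629858585 org [ 0.51577753 -0.30322809  0.042     ]
64.10290163294734
61.43096521071288
back 62.962559704005116
skirt [ 0.51655353 -0.30186833  0.012     ]
d [-2.5 79.8  0.5] rot [0.001 0.431 0.007] t 8.2 pos [ 0.5136 -0.295   0.1899] jaw -0.28 F [0.6 0.5 0.4] w 0.0876
```

```bash
python3 -m crank '[{"delta_pos":[6,20,2],"rot":[0,0.12,0],"claw":1},{"delta_pos":[7,40,2.4],"rot":[0,0.24,0],"claw":1},{"delta_pos":[7,70,2.4],"rot":[0,0.36,0],"claw":1},{"delta_pos":[7,80,2.4],"rot":[0,0.466,0],"claw":1},{"delta_pos":[7,80,2.4],"rot":[0,0.466,0],"claw":1}]';python3 - <<'E'
from h import *
st=ctrl.read_state(); im=ctrl.capture('wrist'); cv2.imwrite('pics/w9.png',im)
np.savez('st9.npz',tool_pos=st['tool_pos'],orientation=st['orientation'])
print(proj('wrist',[.516,-.302,.042],st))
cv2.imwrite('pics/c9.png',cv2.resize(np.clip(im[160:280,190:320]*1.8,0,255).astype(np.uint8),None,fx=5,fy=5,interpolation=cv2.INTER_CUBIC))
E
python3 go.py .516 -.302 .11 -27
```

```text
clock: 8.62
tool_pos: [0.5137, -0.2997, 0.1071]
orientation: [-1.576, -0.005, -2.046]
ft_force: [-0.6, 0.1, -0.1]
grip_width: 0.0878
[259.86267881 206.43235267]
d [ 0.8 -1.2  1.8] rot [0.003 0.002 0.006] t 8.67 pos [ 0.5148 -0.3005  0.1088] jaw -26.9 F [1.7 0.2 0.1] w 0.0878
```

View pics/c9.png

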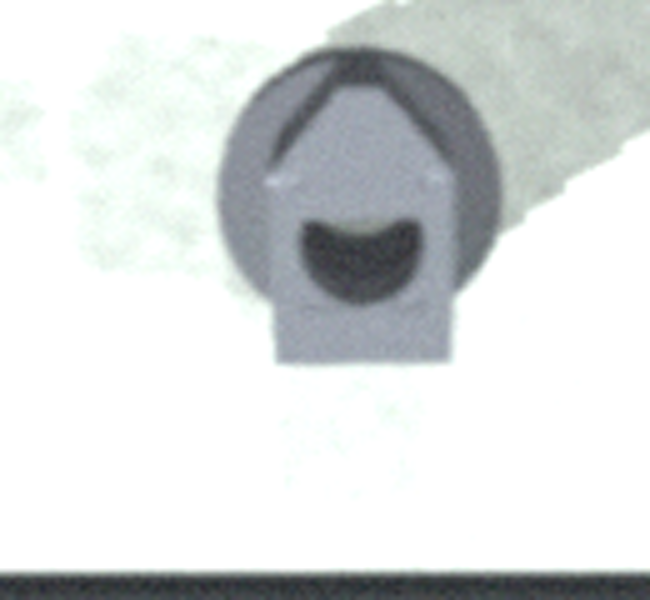

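The knob is clear: its axis is vertical in the picture at crop x=362, so the jaws are aligned. The nose is away from the viewer and the hole centre is about (262,208).

```bash
python3 - <<'E'
from h import *
st=np.load('st9.npz'); p=onz('wrist',261.9,208.4,.042,st); print(p, onz('wrist',190+360/5-.4,160+193/5-.4,.012,st))
E
python3 go.py .5175 -.303 .015 -26.9
```

```text
[ 0.51676072 -0.30439484  0.042     ] [ 0.51725958 -0.30377214  0.012     ]
d [ 0.4 93.8  3.8] rot [0.003 0.    0.006] t 8.67 pos [ 0.5148 -0.3005  0.1088] jaw -26.9 F [1.7 0.2 0.1] w 0.0878
```

```bash
python3 go.py .5168 -.304 .016 -26.9; python3 -m crank '[{"delta_pos":[1.5,40,3.4],"rot":[0,0,0.005],"claw":1},{"delta_pos":[1.5,75,3.4],"rot":[0,0,0.005],"claw":1},{"delta_pos":[1.5,92,3.4],"rot":[0,0,0.005],"claw":1},{"delta_pos":[1.5,92,3.4],"rot":[0,0,0.005],"claw":1},{"delta_pos":[1.5,92,3.4],"rot":[0,0,0.005],"claw":0.5}]'; python3 go.py .5168 -.304 .016 -26.9
```

```text
d [ 1.7 92.8  3.7] rot [0.003 0.    0.006] t 8.67 pos [ 0.5148 -0.3005  0.1088] jaw -26.9 F [1.7 0.2 0.1] w 0.0878
clock: 9.08
tool_pos: [0.517, -0.3033, 0.0174]
orientation: [-1.574, -0.0, -2.038]
ft_force: [-0.5, -1.6, 0.6]
grip_width: 0.084
d [0.7 1.4 0.1] rot [0.003 0.002 0.   ] t 9.08 pos [ 0.517  -0.3033  0.0174] jaw -26.77 F [-0.5 -1.6  0.6] w 0.084
```

```bash
python3 -m crank '[{"delta_pos":[0.7,1.4,0],"rot":[0,0,0],"claw":0},{"delta_pos":[0.7,1.4,0],"rot":[0,0,0],"claw":-1},{"delta_pos":[0.7,1.4,0],"rot":[0,0,0],"claw":-1},{"delta_pos":[0.7,1.4,0],"rot":[0,0,0],"claw":-1},{"delta_pos":[0.7,1.4,0],"rot":[0,0,0],"claw":-1}]'; python3 -m crank '[{"delta_pos":[0,0,0],"rot":[0,0,0],"claw":-1},{"delta_pos":[0,0,0],"rot":[0,0,0],"claw":-1},{"delta_pos":[0,0,0],"rot":[0,0,0],"claw":-1},{"delta_pos":[0,0,0],"rot":[0,0,0],"claw":-1},{"delta_pos":[0,0,0],"rot":[0,0,0],"claw":-1}]'; python3 go.py .5168 -.304 .016 -26.9
```

```text
clock: 9.5
tool_pos: [0.5172, -0.3043, 0.017]
orientation: [-1.572, -0.001, -2.038]
ft_force: [-0.1, -0.4, -0.6]
grip_width: 0.051
clock: 9.92
tool_pos: [0.5173, -0.3043, 0.0171]
orientation: [-1.572, -0.001, -2.038]
ft_force: [-0.8, -0.5, 3.0]
grip_width: 0.032
d [-0.1  1.1 -0.6] rot [0.001 0.003 0.001] t 9.92 pos [ 0.5173 -0.3043  0.0171] jaw -26.75 F [-0.8 -0.5  3. ] w 0.032
```

```bash
python3 -m crank '[{"delta_pos":[0,-40,0],"rot":[0,0,0],"claw":-1},{"delta_pos":[0,-80,0],"rot":[0,0.12,0],"claw":-1},{"delta_pos":[0,-120,0],"rot":[0,0.24,0],"claw":-1},{"delta_pos":[0,-155,0],"rot":[0,0.36,0],"claw":-1},{"delta_pos":[0,-175,0],"rot":[0,0.48,0],"claw":-1}]'; python3 go.py .46 -.038 .18 -96.8
```

```text
clock: 10.33
tool_pos: [0.5189, -0.3053, 0.1963]
orientation: [-1.567, 0.0, -2.524]
ft_force: [0.8, -0.6, -0.9]
grip_width: 0.0319
d [-106.8   15.4 -252.1] rot [-0.004  0.737 -0.002] t 10.33 pos [ 0.5189 -0.3053  0.1963] jaw -54.59 F [ 0.8 -0.6 -0.9] w 0.0319
```

```bash
python3 -m crank '[{"delta_pos":[-15,15,-40],"rot":[0,0.12,0],"claw":-1},{"delta_pos":[-30,15,-75],"rot":[0,0.24,0],"claw":-1},{"delta_pos":[-45,15,-110],"rot":[0,0.36,0],"claw":-1},{"delta_pos":[-60,15,-145],"rot":[0,0.48,0],"claw":-1},{"delta_pos":[-75,15,-180],"rot":[0,0.6,0],"claw":-1}]'; python3 go.py .46 -.038 .18 -96.8
```

```text
clock: 10.75
tool_pos: [0.4748, -0.1136, 0.1804]
orientation: [-1.568, 0.002, -3.13]
ft_force: [0.9, 0.6, -0.7]
grip_width: 0.0319
d [ 13.9   0.2 -75.7] rot [-0.003  0.13  -0.002] t 10.75 pos [ 0.4748 -0.1136  0.1804] jaw -89.36 F [ 0.9  0.6 -0.7] w 0.0319
```

```bash
python3 -m crank '[{"delta_pos":[7,0,-40],"rot":[0,0.12,0],"claw":-1},{"delta_pos":[14,0,-75],"rot":[0,0.13,0],"claw":-1},{"delta_pos":[14,0,-75],"rot":[0,0.13,0],"claw":-1},{"delta_pos":[14,0,-75],"rot":[0,0.13,0],"claw":-1},{"delta_pos":[14,0,-75],"rot":[0,0.13,0],"claw":-1}]'
python3 - <<'E'
from h import *
st=ctrl.read_state(); im=ctrl.capture('wrist'); cv2.imwrite('pics/w10.png',im)
np.savez('st10.npz',tool_pos=st['tool_pos'],orientation=st['orientation'])
cv2.imwrite('pics/c10.png',cv2.resize(np.clip(im[0:200,130:390]*1.5,0,255).astype(np.uint8),None,fx=3,fy=3,interpolation=cv2.INTER_CUBIC))
cv2.imwrite('pics/c10b.png',cv2.resize(np.clip(im[190:300,190:330]*1.8,0,255).astype(np.uint8),None,fx=5,fy=5,interpolation=cv2.INTER_CUBIC))
E
python3 go.py .46 -.038 .18 -96.8
```

```text
clock: 11.17
tool_pos: [0.4602, -0.0389, 0.1802]
orientation: [-1.568, 0.003, 3.025]
ft_force: [0.3, -0.1, -0.2]
grip_width: 0.0317
d [ 0.7  0.2 -1.5] rot [-0.003  0.    -0.003] t 11.22 pos [ 0.4605 -0.0396  0.1802] jaw -96.79 F [-0.2 -0.2 -0.1] w 0.0317
```

View pics/c10.png

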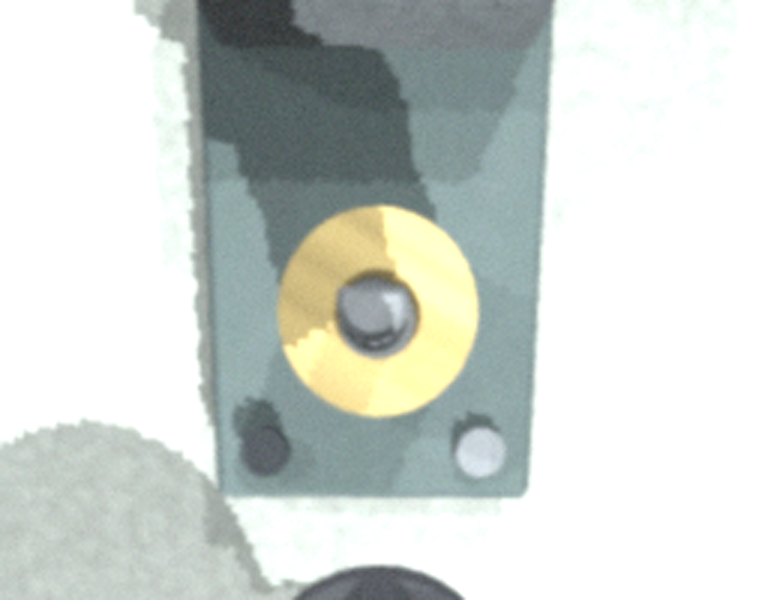

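View pics/c10b.png

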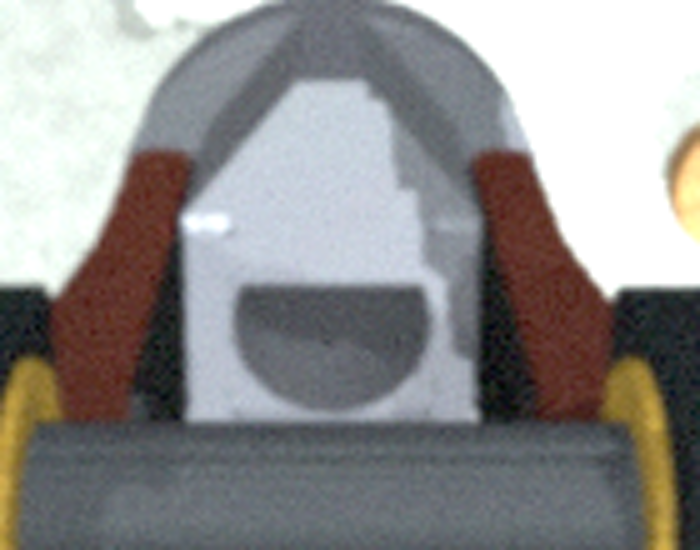

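Run:
```python
from h import *
st=np.load('st10.npz'); 
P=lambda a,z:onz('wrist',130+a[0]/3-.33,a[1]/3-.33,z,st)
y=lambda a,b:np.degrees(np.arctan2(*(b-a)[1::-1]))
A,B,C,D=[P(p,.03) for p in [(222,497),(525,495),(200,20),(552,20)]]
print('yaw',y(A,C),y(B,D),y(B,A)-90,'AB',np.linalg.norm(A-B))
# reel ellipse top at z .082
print('reel top',P((378,311),.082))
# shaft: round base of spindle/ tip
print('tip proj pred',[ (np.array(proj('wrist',[.548,-.0475,z],st))-[130,0])*3 for z in (.082,.11)])
X=onz('wrist',255.9,254.2,st['tool_pos'][2]+.025,st); print('hole',X,st['tool_pos'])
R=Ro.from_euler('xyz',st['orientation']).as_matrix(); print('hole in tool',R.T@(X-st['tool_pos'])*1000)
im=cv2.imread('pics/w10.png')
cv2.imwrite('pics/c11.png',cv2.resize(np.clip(im[80:130,230:285]*1.3,0,255).astype(np.uint8),None,fx=11,fy=11,interpolation=cv2.INTER_CUBIC))
```

```text
yaw -6.803946801522765 -7.342326559093445 -6.320994580790767 AB 0.11549454287637506
reel top [ 0.5464733  -0.04974799  0.082     ]
tip proj pred [array([368.97911934, 305.60696292]), array([368.22977969, 297.46728506])]
hole [ 0.46017006 -0.03947207  0.20522531] [ 0.4602298  -0.03894596  0.18022531]
hole in tool [ -0.07352959 -24.99817564   0.60511854]
```

View pics/c11.png

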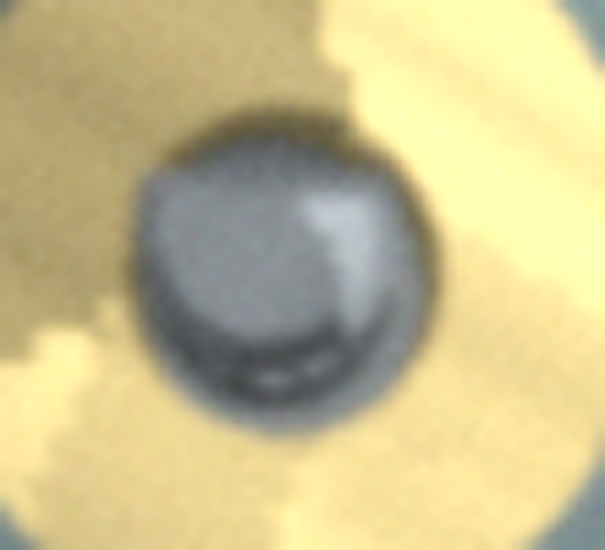

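```bash
python3 -c "
from h import *
st=np.load('st10.npz');print(onz('wrist',252.5,101.4,.11,st))"; python3 go.py .547 -.047 .138 -96.8
```

```text
[ 0.54632837 -0.04710264  0.11      ]
d [-86.6  42.5  -3. ] rot [-0.003  0.    -0.003] t 11.22 pos [ 0.4605 -0.0396  0.1802] jaw -96.79 F [-0.2 -0.2 -0.1] w 0.0317
```

```bash
python3 -m crank '[{"delta_pos":[-40,0,-1],"rot":[0,0,-0.003],"claw":-1},{"delta_pos":[-78,10,-3],"rot":[0,0,-0.003],"claw":-1},{"delta_pos":[-86.6,30,-3],"rot":[0,0,-0.003],"claw":-1},{"delta_pos":[-86.6,42,-3],"rot":[0,0,-0.003],"claw":-1},{"delta_pos":[-86.6,42,-3],"rot":[0,0,-0.003],"claw":-1}]'
python3 - <<'E'
from h import *
st=ctrl.read_state(); im=ctrl.capture('wrist'); s=ctrl.capture('side')
np.savez('st12.npz',tool_pos=st['tool_pos'],orientation=st['orientation'])
a=cv2.resize(np.clip(im[190:300,190:330]*1.8,0,255).astype(np.uint8),None,fx=5,fy=5,interpolation=cv2.INTER_CUBIC)
cv2.imwrite('pics/c12.png',a)
cv2.imwrite('pics/s12.png',cv2.resize(s[140:230,190:290],(600,540),interpolation=cv2.INTER_CUBIC))
E
python3 go.py .547 -.047 .138 -96.8
```

```text
clock: 11.63
tool_pos: [0.5464, -0.0486, 0.1356]
orientation: [-1.568, -0.004, 3.021]
ft_force: [-0.3, 1.0, -0.8]
grip_width: 0.0318
d [-0.3 -0.1 -1.3] rot [-0.003 -0.001  0.002] t 11.73 pos [ 0.5466 -0.0482  0.1379] jaw -96.88 F [-0.3  0.7 -0.9] w 0.0321
```

View pics/c12.png

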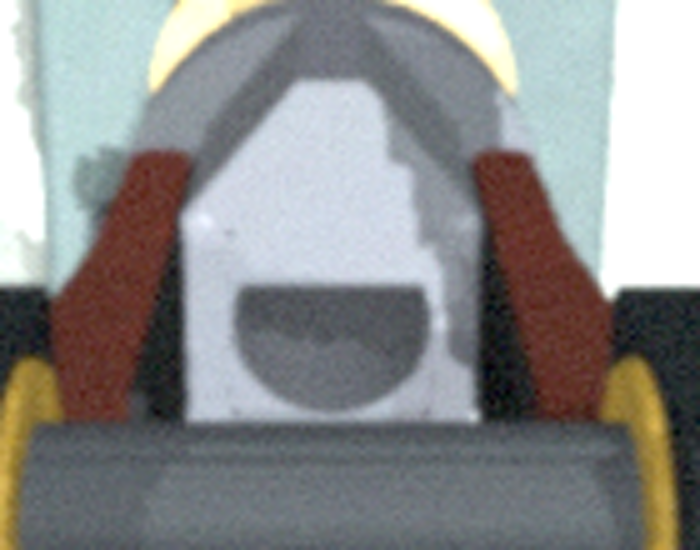

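View pics/s12.png

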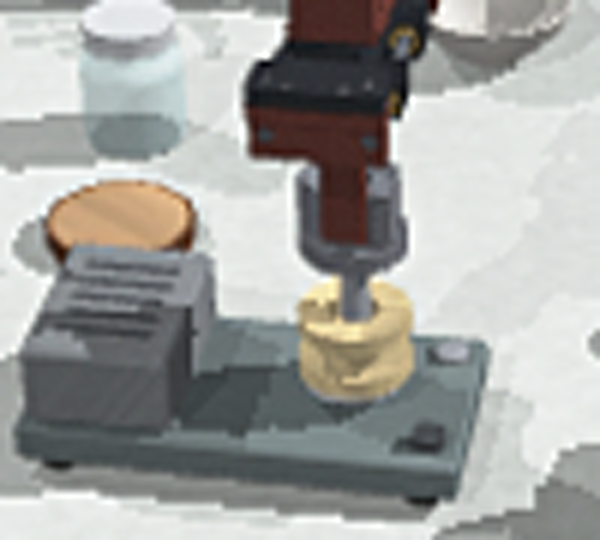

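Knob and reel are concentric in the side crop (354 against 356) and symmetric in the wrist view. Lowering carefully.

```bash
python3 -m crank '[{"delta_pos":[-0.3,4,-0.8],"rot":[0,0,0],"claw":-1},{"delta_pos":[-0.3,8,-0.8],"rot":[0,0,0],"claw":-1},{"delta_pos":[-0.3,12,-0.8],"rot":[0,0,0],"claw":-1},{"delta_pos":[-0.3,15,-0.8],"rot":[0,0,0],"claw":-1},{"delta_pos":[-0.3,15,-0.8],"rot":[0,0,0],"claw":-1}]'; python3 go.py .547 -.047 .115 -96.8
```

```text
clock: 12.15
tool_pos: [0.547, -0.0475, 0.1227]
orientation: [-1.568, -0.001, 3.021]
ft_force: [0.9, 0.0, -1.3]
grip_width: 0.0317
d [ 0.   7.7 -0.6] rot [-0.003 -0.001  0.001] t 12.15 pos [ 0.547  -0.0475  0.1227] jaw -96.88 F [ 0.9  0.  -1.3] w 0.0317
```

No contact force at 4 mm below the tip height, so the hole has entered the taper. Continuing.

```bash
python3 -m crank '[{"delta_pos":[0,3,-0.2],"rot":[0,0,0],"claw":-1},{"delta_pos":[0,6,-0.2],"rot":[0,0,0],"claw":-1},{"delta_pos":[0,9,-0.2],"rot":[0,0,0],"claw":-1},{"delta_pos":[0,12,-0.2],"rot":[0,0,0],"claw":-1},{"delta_pos":[0,12,-0.2],"rot":[0,0,0],"claw":-1}]'; python3 go.py .547 -.047 .10 -96.8
```

```text
clock: 12.57
tool_pos: [0.5471, -0.0473, 0.1101]
orientation: [-1.568, -0.001, 3.022]
ft_force: [1.2, 0.0, -0.6]
grip_width: 0.0316
d [ 0.1 10.1 -0.3] rot [-0.003 -0.001  0.001] t 12.57 pos [ 0.5471 -0.0473  0.1101] jaw -96.88 F [ 1.2  0.  -0.6] w 0.0316
```

```bash
python3 -m crank '[{"delta_pos":[0,3,0],"rot":[0,0,0],"claw":-1},{"delta_pos":[0,6,0],"rot":[0,0,0],"claw":-1},{"delta_pos":[0,9,0],"rot":[0,0,0],"claw":-1},{"delta_pos":[0,12,0],"rot":[0,0,0],"claw":-1},{"delta_pos":[0,13,0],"rot":[0,0,0],"claw":-1}]'; python3 go.py .547 -.047 .0915 -96.8
```

```text
clock: 12.98
tool_pos: [0.5471, -0.0473, 0.0968]
orientation: [-1.568, -0.002, 3.021]
ft_force: [0.8, 0.3, 2.4]
grip_width: 0.032
d [ 0.1  5.3 -0.3] rot [-0.003 -0.002  0.002] t 12.98 pos [ 0.5471 -0.0473  0.0968] jaw -96.89 F [0.8 0.3 2.4] w 0.032
```

```bash
python3 -m crank '[{"delta_pos":[0,2,0],"rot":[0,0,0],"claw":-1},{"delta_pos":[0,4,0],"rot":[0,0,0],"claw":-1},{"delta_pos":[0,5,0],"rot":[0,0,0],"claw":-1},{"delta_pos":[0,5.5,0],"rot":[0,0,0],"claw":-1},{"delta_pos":[0,5.5,0],"rot":[0,0,0],"claw":-1}]';python3 -m crank '[{"delta_pos":[0,0,0],"rot":[0,0,0],"claw":-1},{"delta_pos":[0,0,0],"rot":[0,0,0],"claw":-1},{"delta_pos":[0,0,0],"rot":[0,0,0],"claw":-1},{"delta_pos":[0,0,0],"rot":[0,0,0],"claw":-1},{"delta_pos":[0,0,0],"rot":[0,0,0],"claw":-1}]'; python3 go.py .547 -.047 .0915 -96.8;  python3 - <<'E'
from h import *
s=ctrl.capture('side');im=ctrl.capture('wrist')
cv2.imwrite('pics/s13.png',cv2.resize(s[140:230,190:290],(600,540),interpolation=cv2.INTER_CUBIC))
cv2.imwrite('pics/c13.png',cv2.resize(np.clip(im[160:300,180:340]*1.8,0,255).astype(np.uint8),None,fx=4,fy=4,interpolation=cv2.INTER_CUBIC))
E
```

```text
clock: 13.4
tool_pos: [0.5472, -0.0473, 0.0917]
orientation: [-1.568, -0.001, 3.021]
ft_force: [-1.9, -0.4, 7.6]
grip_width: 0.0318
clock: 13.82
tool_pos: [0.5472, -0.0473, 0.0923]
orientation: [-1.568, -0.001, 3.021]
ft_force: [-1.9, 0.4, 6.7]
grip_width: 0.0321
d [ 0.2  0.8 -0.2] rot [-0.003 -0.001  0.001] t 13.82 pos [ 0.5472 -0.0473  0.0923] jaw -96.88 F [-1.9  0.4  6.7] w 0.0321
```

View pics/s13.png

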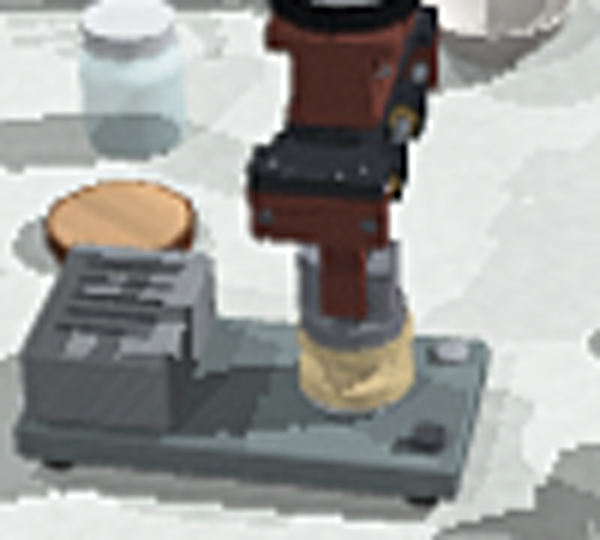

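View pics/c13.png

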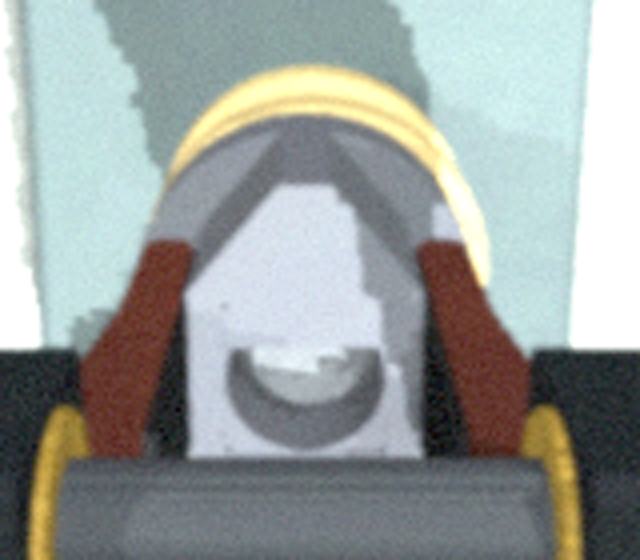

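The wrist crop shows the D-shaft inside the D-hole with the knob flush on the reel. Force and height both suggest about 6.5 mm. I'll press 1 mm more for margin and settle.

```bash
python3 -m crank '[{"delta_pos":[0,1,0],"rot":[0,0,0],"claw":-1},{"delta_pos":[0,1.5,0],"rot":[0,0,0],"claw":-1},{"delta_pos":[0,1.5,0],"rot":[0,0,0],"claw":-1},{"delta_pos":[0,1.5,0],"rot":[0,0,0],"claw":-1},{"delta_pos":[0,1.5,0],"rot":[0,0,0],"claw":-1}]'; python3 go.py .547 -.047 .0915 -96.8;  python3 - <<'E'
from h import *
s=ctrl.capture('side')
cv2.imwrite('pics/s14.png',cv2.resize(s[140:230,190:290],(600,540),interpolation=cv2.INTER_CUBIC))
for i in range(4): ctrl.capture('top'); st=ctrl.read_state(); print(np.round(st['tool_pos'],4),np.round(st['ft_force'],1),st['grip_width'],abs(st['dq']).max())
E
```

```text
clock: 14.33
tool_pos: [0.5471, -0.0473, 0.0913]
orientation: [-1.568, -0.001, 3.021]
ft_force: [-1.7, -0.2, 7.7]
grip_width: 0.0317
d [ 0.2 -0.2 -0.2] rot [-0.003 -0.001  0.001] t 14.33 pos [ 0.5471 -0.0473  0.0913] jaw -96.88 F [-1.7 -0.2  7.7] w 0.0317
[ 0.5472 -0.0473  0.0914] [-1.4 -0.2  8.3] 0.03165868164314605 0.0015255814040809996
[ 0.5472 -0.0473  0.0914] [-1.6  0.3  8. ] 0.031502136476540835 0.0013493691876310151
[ 0.5472 -0.0473  0.0914] [-0.6 -0.5  7.9] 0.031897715931333795 0.0019051435749219974
[ 0.5472 -0.0473  0.0914] [-1.5  0.4  7.1] 0.03184644632095062 0.0011012311540956126
```

View pics/s14.png

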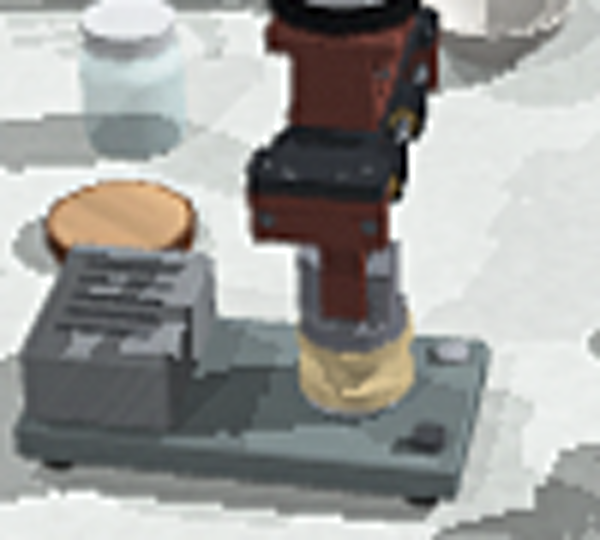

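The robot is at rest, pressing with about 7.8 N. That makes about 7.3 mm of plate travel by the spring and 7.6 mm by height. Handing in.

```bash
python3 -c "
from plant import ctrl
print(ctrl.close_job())"
```

```text
the job is handed in; nothing more can be done
None
```

I set the larger tan reel over the spindle onto the sprung plate and let go of it. I then turned the knob about 70 degrees, pushed it onto the D-shaft and pressed it down. I handed in at about 14.6 s of the 64 s with the arm still gripping and pressing; no verdict is reported.

**Last checks:**
- **Press:** the gripper was at rest, closed at 32 mm on the knob, pushing about 7–8 N. Both the spring force and the tool height put the plate about 7.5 mm down. I never read the plate directly.
- **Fit:** the wrist picture showed the D-shaft inside the knob's hole, and the side picture showed the knob flush on the reel. The knob's direction matched the winder's to within about 1 degree by image.
- **Bystanders:** I touched none of them knowingly, but did not measure their positions again at the end.

**Disagreements:**
- My first reading of the nose direction from the top camera was wrong; the close wrist view corrected it before I gripped the knob.
- The spindle position differed by about 2 mm between views, so I used a value in between; the knob went on without side load.
- In the last wrist view the reel looked about 2 mm off the knob's axis, which is within its bore clearance.

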